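# Cover the slicer blade

## Robot

A 6-joint arm with a two-finger parallel gripper is mounted at the origin on the work surface. World frame = base frame: x ahead of the robot, y to its left, z up, the work surface at z = 0. Lengths are in mm, angles in rad, forces in N, time in s.
With the tool pointing down it reaches from about 325 to 850 mm from the base axis. Payload 15.5 kg.
Tool frame: the origin (TCP) lies midway between the tips of the shut fingers; the grasp point (between the pads) lies 19 mm behind it; z points along the fingers, y is the direction in which the jaws open and shut (so a half turn about z gives the same grasp; the last joint's range is limited). The gripper opens to 91 mm and grips with 3 to 60 N. Pads are 32 mm wide; open, the fingers measure 118 mm over their backs; the gripper's body (76 mm by 178 mm) begins 60 mm behind the grasp point.
Start: joints at [-1.331, 0.494, 1.345, -0, 1.302, -0.096], TCP at [205.364, -590.298, 213.915] pointing down, gripper open.
Joint ranges: [-2.91, 2.91], [-0.82, 2.16], [0.22, 2.67], [-1.22, 4.37], [0.12, 2.79], [-3.08, 3.08]. Speed limits (rad/s): [1.89, 1.89, 2.57, 3.01, 3.01, 3.01].

## Interface

Orientations are given as a unit quaternion [x, y, z, w].
In Python, from station import ctrl gives the robot as it stands.
- The arm moves only by the tool jog_arm, never from a script. Its argument "moves" is a list of rows, each an object of numbers: "gripper": the opening, from -1 (shut) to 1 (fully open); "x", "y", "z": the shift along the world's x, y, z in m; "spin": the turn about the world's z in degrees. A call has 1 to 5 rows; each row shifts and turns the commanded pose from where the row before left it; what a row does not reach is not made up. A row lasts 1/12 s, in which the tool goes at most 41.7 mm and 7.16 degrees, less where a joint would pass 70% of its speed; a pose out of reach is approached as far as the arm can. A call with a gripper value outside its range is refused whole. The fingers move at their own pace and stop on an object; the grip force is fixed at half the most. Time passes only in rows, so rows that do not move let the fingers close. It gives the time, the measured TCP pose, the force and the opening at its end, in the units of the state.
- ctrl.get_state(): the state, without advancing time (a new reading comes with each control period).
- ctrl.read_camera(name): name is "scene" or "top" or "wrist"; returns (picture, depth): 480x640x3 uint8, red, green, blue; 480x640 float32, mm along the optical axis (not along the pixel's ray), 0 where there is no reading.
- ctrl.calibration(name): a dict with "intrinsics" (3x3 intrinsics, pixels), "camera_from_world" (4x4, takes a point from world to camera coordinates). Camera axes: x right, y up, looking along -z (the intrinsics and any distortion apply to the point x, -y, -z); pixel columns grow to the right and rows downward; lengths in mm; the calibration is good to about 2 mm. The wrist camera is an equidistant fisheye: a pixel r from the principal point sees the ray r / f radians off the axis. A picture is of the moment at which its call begins: read the wrist's pose just before it. calibration takes no time and is no camera call; for the wrist camera it gives the pose at the moment of the call.
- ctrl.job_done(): hands the job in, once; it reports no verdict.
Trained networks look in the newest picture that a camera, given by its name, has taken for a name from the list of things; names that differ only in an ending like _2 or _b are one class to them, and where a whole thing is asked for, a point or a joint stands for the part that bears it (a point fixed in the world has none). Each returns a list of dicts, best first, with "score" (0 to 1); they miss things now and then, are a little off and sometimes report something else, mostly with a low value. They report only what shows in the picture. A call takes as long as a camera call. They do not tell look-alikes from the thing itself.
- ctrl.recognise(camera, thing): "at" ([x, y, z] in mm, in world coordinates, good to about 4 mm: the middle of the surface that is visible of it).
- ctrl.trace(camera, thing): "mask" (480x640 bool, what is visible of it).
The state is a dict: "time": time; "joints": joint angles; "qd": joint speeds; "joint_torque": joint torques, N m; "position": TCP position; "tcp_rot": TCP orientation; "force": force on the tool from outside, world axes, zero at the start; "ft_torque": the same for the moment, N m; "grip_width": opening from 0.0 (shut) to 1.0 (fully open).
Only numpy, scipy, OpenCV 4.12 (cv2) and the standard library are available. Lean on these libraries where they do the work, as an engineer would, in place of code of your own. Each camera call takes 0.05 s, during which the arm holds its last target.

## Task

Make the vegetable slicer safe to put away: first push the cam lever round until the cam's flat low side squarely faces the cover's roller, leaving the cover where it is, and only then push the blade cover along its channel, fully home against the end stop. It is all done by pushing with the fingertips: do not lift the cover, and leave the fruit dish, tumbler and jar alone.

Things in the scene. Friction and masses are not known exactly. Their poses are not given: they have to be found in the camera images.
- board: Wooden board of the slicer, 340 x 200 x 30 mm, fixed on the dark stone worktop. Origin: centre of its underside. x (340 mm side): the way the cover is pushed to close; y: left of that; z up. The cover's channel runs along x between aluminium guides with inner faces at y = -1.5 and 91.5 mm, tops 36 and 40 mm above the worktop. The cam stands right of it.
- cover: Grey blade cover, 0.4 to 0.75 kg: a loose plate 170 x 90 x 8 mm sliding on the wood in the channel (about 2 to 8 N to push). Origin: centre of its underside; axes as the board's; at y = 45, z = 30 mm in the board's frame. Home, its front edge meets the end stop, it hides the blade and its origin is at x = 45 mm in the board's frame; it starts 28 to 58 mm short of that.
- cover_tab (a point): Centre line of the rear face (the face to push, looking along the cover's -x) of the upright push tab on the cover, 60 mm above the worktop. The tab is 12 mm thick, 60 mm wide, its top 78 mm above the worktop. This point is at x = -66, y = 0 mm in the cover's frame.
- cam_axis (a point): The cam's upright turning axis, on the board at x = 85, y = -50 mm in the board's frame, 58 mm above the worktop. The cam is an aluminium plate 16 mm thick (34 to 50 mm above the worktop), round with radius 42 mm except for one flat 20 mm from the axis: its low side.
- cam_knob (a point): Centre of the flat top of the upright black round knob (18 mm diameter, standing 58 to 96 mm above the worktop) at the end of the dark steel cam lever, 60 mm from the cam's axis. The lever points exactly away from the cam's flat.
- cam (a joint): Turn of the cam about the upright axis, rad, growing anticlockwise seen from above. At 0 the flat squarely faces the roller (the low point) and the lever points along the board's +x. It starts between -2.1 and -1.4 (lever to the right of the board) and turns from -2.5 to 0.8, with no stop at the low point; it stays where it is left (stiff: about 2 N at the knob).
- fruit_dish: White dish, 210 mm across, with three lemons, about 65 mm high, at the work's left; leave it alone. Origin: centre of its underside.
- tumbler: Steel tumbler with pencils, 72 mm across, pencils to 150 mm high, beside the board; leave it alone. Origin: centre of its underside.
- jar: Closed jar, 70 mm across, 95 mm high, beside the board; leave it alone. Origin: centre of its underside.
- end_stop (a point): Middle of the top edge of the aluminium end stop's face, which closes the far end of the channel at x = 130, y = 45, z = 42 mm in the board's frame. The flat steel blade strip, flush with the wood and harmless to touch, lies across the channel 4 to 16 mm before this face.
- roller (a point): Top centre of the upright steel follower roller, 16 mm diameter, 38 to 50 mm above the worktop, at the end of the cover's steel arm (x = 11, y = -95 mm in the cover's frame; arm top 48 mm above the worktop). It meets the cam: unless the cam's flat faces it, the cam stops the cover about 20 mm short of home.
Things that resemble listed ones, but are neither listed nor needed, are in the scene too. What is shaped like the cover but black or green is not meant.

How it is judged (in metres and radians):
On the way, in this order (a step that is already met when the one before it is completed fails the run):
1. the cam is turned to its low point (within 0.3 rad) (value of joint cam between -0.3 and 0.3 rad), for 0.2 s.
2. the cover is pushed home against the end stop (within 4 mm) (x of cover in the frame of board above 0.041 m), for 0.2 s.
At the end, for the whole second after the job is handed in: The cover lies flat in its channel, at rest, within 4 mm of the end stop, and the cam is within 0.3 rad of its low point (all of step 1 and x of cover in the frame of board above 0.041 m and z of cover in the frame of board below 0.034 m and angle between cover's own z axis and vertical below 0.05 rad and linear speed of cover below 0.01 m/s); the robot touches nothing.
It fails at once if the cover is moved more than 12 mm while the cam is not yet at its low point (more than 0.5 rad off) (distance of cover from where it was at the start of the episode above 0.012 m and (value of joint cam below -0.5 rad or value of joint cam above 0.5 rad)).
It fails at once if the cover is lifted more than 10 mm or tipped (z of cover in the frame of board above 0.04 m or angle between cover's own z axis and vertical above 0.2 rad).
It fails at once if the fruit dish, tumbler or jar is moved more than 30 mm (distance of any of fruit_dish, tumbler, jar from where it was at the start of the episode above 0.03 m).
It also fails if it takes over 53 s, if anything falls off the work surface, if the arm or the gripper's body presses on something with over 40 N, if the wrist force passes 120 N, or if a joint passes its speed limit or range.

## Working session

There is one attempt and no reset: what is moved stays moved. The work goes in short steps, Python scripts to look and compute and a tool call to move; the robot and the scene stay as the last step left them, time stands still between calls to the robot, and variables do not carry over. Pictures are saved under pics/ and viewed, and the job is handed in when it is done.

Besides the shell and the picture viewer there is one more tool, called in YAML: its name, and indented under it one key for each argument. jog_arm: Moves the arm, as the interface text tells. Its arguments: {"type":"object","properties":{"moves":{"type":"array"}},"required":["moves"]}

```bash
ls; mkdir -p pics
python3 - <<'E'
from station import ctrl
import cv2,numpy as np,pickle
print(ctrl.get_state())
D={}
for c in ["scene","top"]:
    p,d=ctrl.read_camera(c); D[c]=(p,d,ctrl.calibration(c))
    cv2.imwrite(f"pics/{c}0.png",p[:,:,::-1])
    print(c,ctrl.calibration(c))
    for t in ["cover","cover_tab","cam_axis","cam_knob","end_stop","roller","board"]:
        print(t,[(np.round(r["at"],0).tolist(),round(r["score"],2)) for r in ctrl.recognise(c,t)[:4]])
pickle.dump(D,open("d0.pkl","wb"))
print(ctrl.get_state()["time"])
E
```

```text
pics
{'time': 0.0, 'joints': array([-1.33148990e+00,  4.94188191e-01,  1.34615242e+00,  7.48343375e-06,
        1.30245964e+00, -9.54854206e-02]), 'qd': array([-2.45145923e-03, -1.11860342e-04, -1.67235178e-04,  2.99535113e-05,
        1.31987762e-03,  1.06160157e-03]), 'joint_torque': array([-3.96790279e-05, -8.78798461e+01, -3.81847930e+01,  7.07717752e-02,
        5.34054183e-02, -3.25214330e-05]), 'position': array([ 205.28169884, -589.92457849,  213.32792488]), 'tcp_rot': array([ 9.86021974e-01,  1.66614231e-01, -3.97842802e-05, -6.02498963e-04]), 'force': array([-0.08981406, -0.15607181,  0.00389261]), 'ft_torque': array([-0.00948271,  0.06381888, -0.00424798]), 'grip_width': 0.9960397138708659}
scene {'intrinsics': array([[549.41801105,   0.        , 316.40649275],
       [  0.        , 549.41801105, 238.85880909],
       [  0.        ,   0.        ,   1.        ]]), 'camera_from_world': array([[-1.39292156e-02,  9.99853086e-01, -9.98917773e-03,
        -4.68509228e+00],
       [-7.75868263e-01, -4.50593721e-03,  6.30878860e-01,
         3.80502053e+02],
       [ 6.30741164e-0
[... 992 characters left out ...]
6065e-02,  9.88682277e-01,
        -9.06917321e+02],
       [ 0.00000000e+00,  0.00000000e+00,  0.00000000e+00,
         1.00000000e+00]])}
cover [([282.0, -278.0, 10.0], 0.86), ([497.0, -2.0, 34.0], 0.7), ([786.0, -80.0, 6.0], 0.59), ([590.0, 74.0, 46.0], 0.3)]
cover_tab [([784.0, -80.0, 6.0], 0.9), ([288.0, -282.0, 5.0], 0.79), ([494.0, -5.0, 37.0], 0.57)]
cam_axis [([562.0, -7.0, 26.0], 0.95)]
cam_knob [([589.0, 70.0, 48.0], 0.92), ([495.0, -4.0, 34.0], 0.55)]
end_stop [([561.0, -4.0, 27.0], 0.75)]
roller [([784.0, -76.0, 6.0], 0.95), ([497.0, -5.0, 36.0], 0.87), ([282.0, -282.0, 6.0], 0.55)]
board [([563.0, -8.0, 27.0], 0.69), ([591.0, 73.0, 52.0], 0.68), ([497.0, -2.0, 35.0], 0.35)]
0.8
```

View pics/scene0.png

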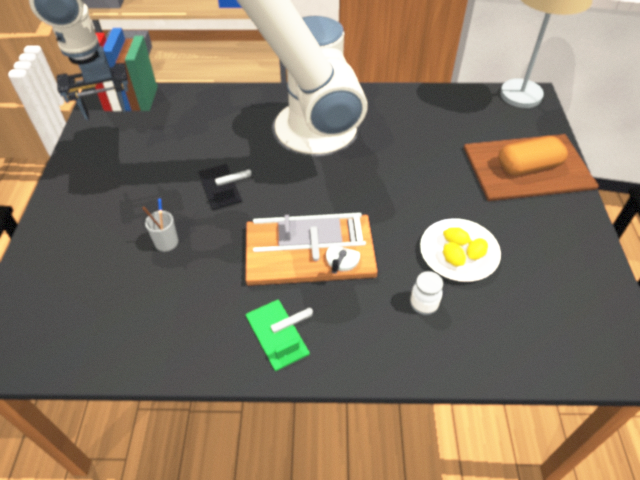

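View pics/top0.png

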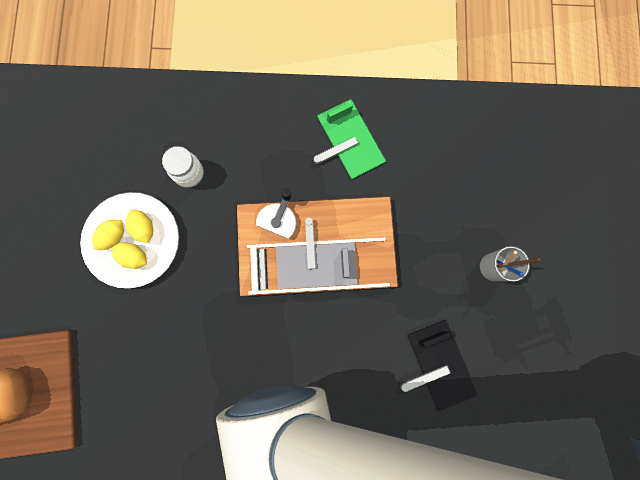

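Top view: the grey cover on the board is at px (318,265), with its tab at (348,264), the roller arm at (311,240), and the cam and knob at (278,220)/(286,194). Look-alikes are the green (350,140) and black (440,365) plates, which I'm rejecting. The grey one on the wooden board is meant. Next I'll check it in a close crop and fit the board.

```bash
cat > h.py <<'E'
import numpy as np,cv2
def proj(cal,P):
    P=np.atleast_2d(P).astype(float);T=cal["camera_from_world"];q=P@T[:3,:3].T+T[:3,3]
    K=cal["intrinsics"];return np.c_[K[0,0]*q[:,0]/-q[:,2]+K[0,2],K[1,1]*(-q[:,1])/-q[:,2]+K[1,2]]
def back(cal,uv,z):
    uv=np.atleast_2d(uv).astype(float);T=cal["camera_from_world"];K=cal["intrinsics"];R=T[:3,:3];c=-R.T@T[:3,3]
    d=np.c_[(uv[:,0]-K[0,2])/K[0,0],-(uv[:,1]-K[1,2])/K[1,1],-np.ones(len(uv))]@R
    return c+d*((z-c[2])/d[:,2])[:,None]
E
python3 - <<'E'
from h import *
import pickle
D=pickle.load(open("d0.pkl","rb"))
for c in ["top","scene"]:
    p,d,cal=D[c]
    hsv=cv2.cvtColor(p,cv2.COLOR_RGB2HSV)
    m=((hsv[...,0]<22)&(hsv[...,1]>80)&(hsv[...,2]>90)).astype(np.uint8)
    r=(slice(185,305),slice(225,410)) if c=="top" else (slice(200,295),slice(235,390))
    mm=np.zeros_like(m);mm[r]=m[r]
    pts=np.argwhere(cv2.morphologyEx(mm,cv2.MORPH_OPEN,np.ones((3,3))))[:,::-1]
    w=back(cal,pts,30)[:,:2].astype(np.float32)
    rect=cv2.minAreaRect(w);print(c,rect,cv2.boxPoints(rect).round(1).tolist())
    cr=p[r];cv2.imwrite(f"pics/{c}_crop.png",cv2.resize(cr,None,fx=4.2,fy=4.2,interpolation=cv2.INTER_CUBIC)[:,:,::-1])
E
```

```text
top ((535.7496337890625, -4.94940185546875), (198.8119354248047, 340.092041015625), 4.922567367553711) [[422.1000061035156, 155.89999389648438], [451.29998779296875, -182.89999389648438], [649.4000244140625, -165.8000030517578], [620.2000122070312, 173.0]]
scene ((546.2188720703125, -6.2852325439453125), (218.83453369140625, 345.9722595214844), 4.892776966094971) [[422.3999938964844, 156.6999969482422], [452.0, -188.0], [670.0, -169.3000030517578], [640.5, 175.39999389648438]]
```

View pics/top_crop.png

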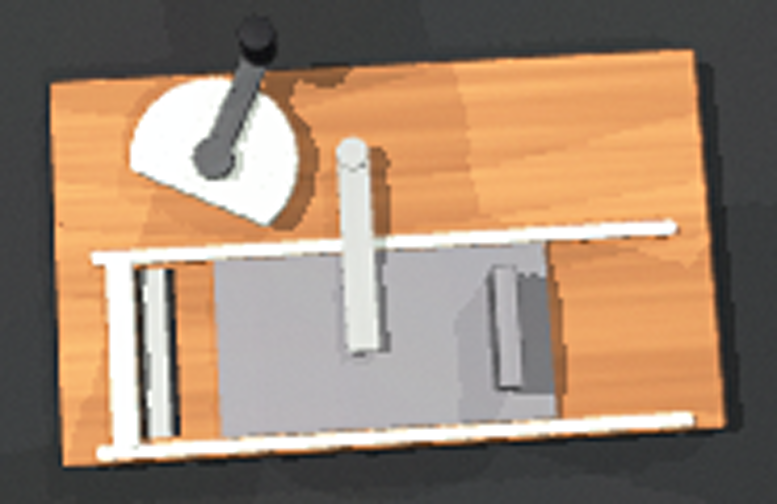

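Run:
```python
from h import *
import pickle
D=pickle.load(open("d0.pkl","rb"))
a=np.deg2rad(4.92)
ux=np.array([-np.sin(a),np.cos(a)]);uy=np.array([-np.cos(a),-np.sin(a)]);o=np.array([535.7,-4.9])
W=lambda x,y,z:np.r_[o+ux*x+uy*y,z]
print("axis",W(85,-50,58),"stop",W(130,45,42))
p,d,cal=D["top"]
vis=cv2.resize(p,None,fx=4,fy=4,interpolation=cv2.INTER_CUBIC)[:,:,::-1].copy()
def dot(P,col):
    u=(proj(cal,P)[0]+.5)*4; cv2.circle(vis,tuple(int(v) for v in u),4,col,-1)
dot(W(85,-50,58),(0,0,255));dot(W(130,45,42),(0,255,0));dot(W(130,0,42),(0,255,0));dot(W(130,90,42),(0,255,0))
for s in((1,1),(1,-1),(-1,1),(-1,-1)):dot(W(170*s[0],100*s[1],30),(255,0,255))
for t in np.arange(-2.2,-1.3,.2):dot(W(85+60*np.cos(t),-50+60*np.sin(t),96),(255,255,0))
for cx in (-15,0,15): 
    dot(W(cx+11,-50,50),(255,0,0)); dot(W(cx-66,45,78),(0,255,255))
cv2.imwrite("pics/fit.png",vis[720:1230,900:1640])
# networks on top
from station import ctrl
for t in ["cam_knob","cover","cover_tab"]:
    for r in ctrl.trace("top",t)[:3]:
        ys,xs=np.nonzero(r["mask"]);print(t,r["score"],xs.min(),xs.max(),ys.min(),ys.max())
# depth points in board frame
K=cal["intrinsics"];T=cal["camera_from_world"]
v,u=np.mgrid[180:305,225:410];z=d[v,u]
pc=np.stack([(u-K[0,2])/K[0,0]*z,-(v-K[1,2])/K[1,1]*z,-z],-1)
pw=(pc-T[:3,3])@T[:3,:3]
b=np.stack([(pw[...,:2]-o)@ux,(pw[...,:2]-o)@uy,pw[...,2]],-1).reshape(-1,3)
k=b[(b[:,2]>85)&(b[:,1]<-60)];print("knob",len(k),k.mean(0) if len(k) else 0,(k.min(0),k.max(0)) if len(k) else 0)
k=b[(b[:,2]>68)&(b[:,1]>0)&(b[:,1]<95)];print("tab",len(k),k.mean(0),k.min(0),k.max(0))
k=b[(abs(b[:,0])<165)&(b[:,1]<-20)&(b[:,0]<-60)&(b[:,1]>-95)];print("wood z",np.median(k[:,2]))
print(ctrl.get_state()["time"])
```

```text
axis [578.22577078  84.07504605  58.        ] stop [479.71639408 120.76159265  42.        ]
cam_knob 0.83 256 295 189 238
cover 0.93 276 356 218 288
cover 0.87 401 476 321 410
cover 0.79 314 384 101 178
cover_tab 0.9 276 356 218 288
cover_tab 0.71 400 476 320 410
knob 62 [  58.66385572 -102.38543651   94.31186384] (array([  51.35293646, -110.96451591,   86.5589469 ]), array([ 66.2841454 , -94.35256585,  97.74411755]))
tab 180 [-55.94805322  45.90628035  76.53408425] [-62.31743416  15.89813769  68.10960538] [-50.29201614  75.48957045  82.4501581 ]
wood z 29.0669360590108
0.95
```

View pics/fit.png

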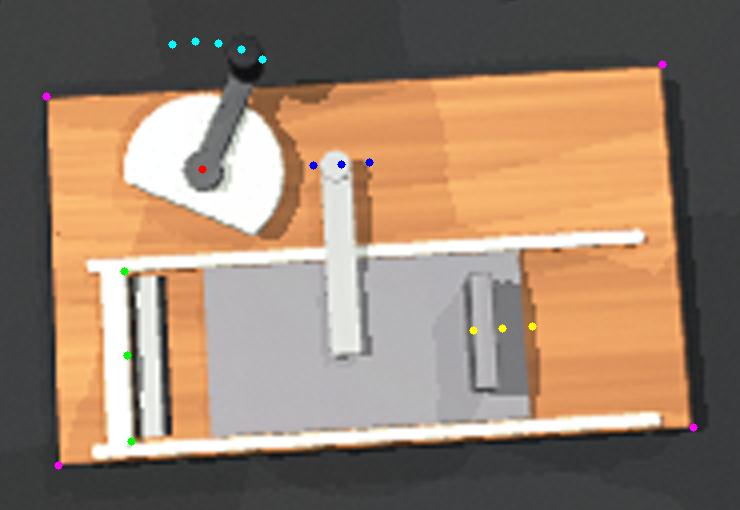

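The crop confirms the choice: grey cover in the board's channel, fit overlay within about 1 px. Measured values: cam at about -2.04 rad, knob at world (633, 62), cam axis at (578, 84), cover x at about 4 mm. Now I'll travel high with the fingers shut.

jog_arm:
  moves:
    - {"gripper": -1, "x": 0.021, "y": 0.031, "z": 0, "spin": -2}
    - {"gripper": -1, "x": 0.021, "y": 0.031, "z": 0, "spin": -2}
    - {"gripper": -1, "x": 0.021, "y": 0.031, "z": 0, "spin": -2}
    - {"gripper": -1, "x": 0.021, "y": 0.031, "z": 0, "spin": -2}
    - {"gripper": -1, "x": 0.021, "y": 0.031, "z": 0, "spin": -2}

```text
time: 1.37
position: [311.0, -433.8, 214.0]
tcp_rot: [0.997, 0.079, 0.0, 0.0]
force: [0.5, -0.7, -0.0]
grip_width: 0.666
```

jog_arm:
  moves:
    - {"gripper": -1, "x": 0.021, "y": 0.031, "z": 0, "spin": -2}
    - {"gripper": -1, "x": 0.021, "y": 0.031, "z": 0, "spin": -2}
    - {"gripper": -1, "x": 0.021, "y": 0.031, "z": 0, "spin": -2}
    - {"gripper": -1, "x": 0.021, "y": 0.031, "z": 0, "spin": -2}
    - {"gripper": -1, "x": 0.021, "y": 0.031, "z": 0, "spin": -2}

```text
time: 1.78
position: [416.1, -278.7, 214.1]
tcp_rot: [1.0, -0.008, 0.0, 0.0]
force: [0.7, -0.4, -0.6]
grip_width: 0.296
```

jog_arm:
  moves:
    - {"gripper": -1, "x": 0.021, "y": 0.031, "z": 0, "spin": -2}
    - {"gripper": -1, "x": 0.021, "y": 0.031, "z": 0, "spin": -2}
    - {"gripper": -1, "x": 0.021, "y": 0.031, "z": 0, "spin": -2}
    - {"gripper": -1, "x": 0.021, "y": 0.031, "z": 0, "spin": -2}
    - {"gripper": -1, "x": 0.021, "y": 0.031, "z": 0, "spin": -2}

```text
time: 2.2
position: [521.2, -123.5, 214.1]
tcp_rot: [0.995, -0.095, 0.0, 0.0]
force: [1.0, -0.5, -0.1]
grip_width: 0.002
```

jog_arm:
  moves:
    - {"gripper": -1, "x": 0.021, "y": 0.031, "z": 0, "spin": -2}
    - {"gripper": -1, "x": 0.021, "y": 0.031, "z": 0, "spin": -2}
    - {"gripper": -1, "x": 0.021, "y": 0.031, "z": 0, "spin": -2}
    - {"gripper": -1, "x": 0.02, "y": 0.031, "z": 0, "spin": -2}
    - {"gripper": -1, "x": 0.01, "y": 0.02, "z": 0, "spin": -2}

```text
time: 2.62
position: [615.2, 21.7, 213.9]
tcp_rot: [0.984, -0.181, 0.0, -0.0]
force: [-1.2, 0.3, -0.1]
grip_width: 0.011
```

jog_arm:
  moves:
    - {"gripper": -1, "z": -0.036}
    - {"gripper": -1, "z": -0.036}
    - {"gripper": -1, "z": -0.036}
    - {"gripper": -1, "z": -0.036}
    - {"gripper": -1, "z": 0}

```text
validation failed for argument at $.mo...
```

```bash
cat > pic.py <<'E'
import sys,cv2
from station import ctrl
s=ctrl.get_state();print(s["time"],s["position"].round(1),s["force"].round(1))
for c in sys.argv[2:]:
    p,d=ctrl.read_camera(c)
    if c=="top": p=cv2.resize(p[150:320,200:420],None,fx=3.5,fy=3.5,interpolation=cv2.INTER_CUBIC)
    if c=="scene": p=cv2.resize(p[170:320,220:420],None,fx=3.9,fy=3.9,interpolation=cv2.INTER_CUBIC)
    cv2.imwrite(f"pics/{c}{sys.argv[1]}.png",p[:,:,::-1])
E
python3 pic.py 1 top scene
```

```text
2.6167 [615.2  21.7 213.9] [-1.2  0.3 -0.1]
```

View pics/scene1.png

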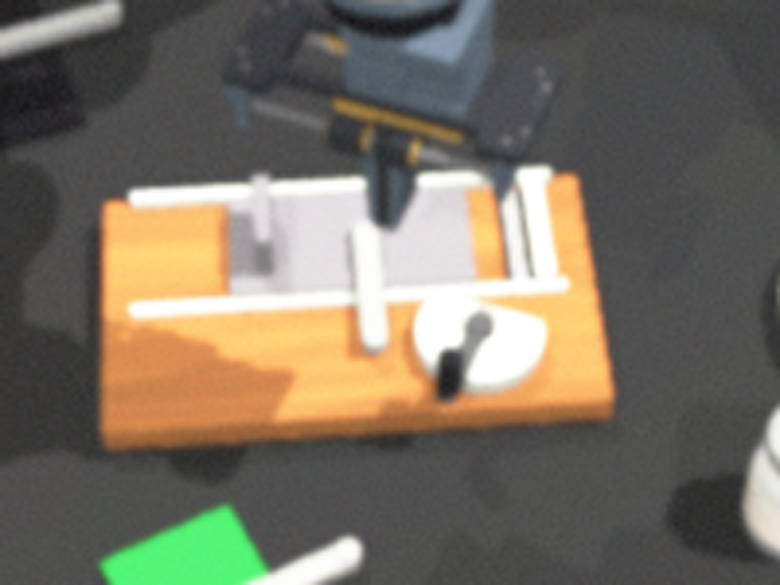

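The move was refused because rows need every field, so the gripper is still up at z = 214, with the tips at px (385,220) and the knob at (450,375). Resending it in full.

jog_arm:
  moves:
    - {"gripper": -1, "x": 0, "y": 0, "z": -0.036, "spin": 0}
    - {"gripper": -1, "x": 0, "y": 0, "z": -0.036, "spin": 0}
    - {"gripper": -1, "x": 0, "y": 0, "z": -0.036, "spin": 0}
    - {"gripper": -1, "x": 0, "y": 0, "z": -0.036, "spin": 0}
    - {"gripper": -1, "x": 0, "y": 0, "z": 0, "spin": 0}

```text
time: 3.13
position: [609.3, 18.4, 64.1]
tcp_rot: [0.984, -0.181, -0.005, 0.001]
force: [-2.3, 0.2, -0.5]
grip_width: 0.006
```

```bash
python3 pic.py 2 top scene
```

```text
3.1333 [609.3  18.4  64.1] [-2.3  0.2 -0.5]
```

View pics/scene2.png

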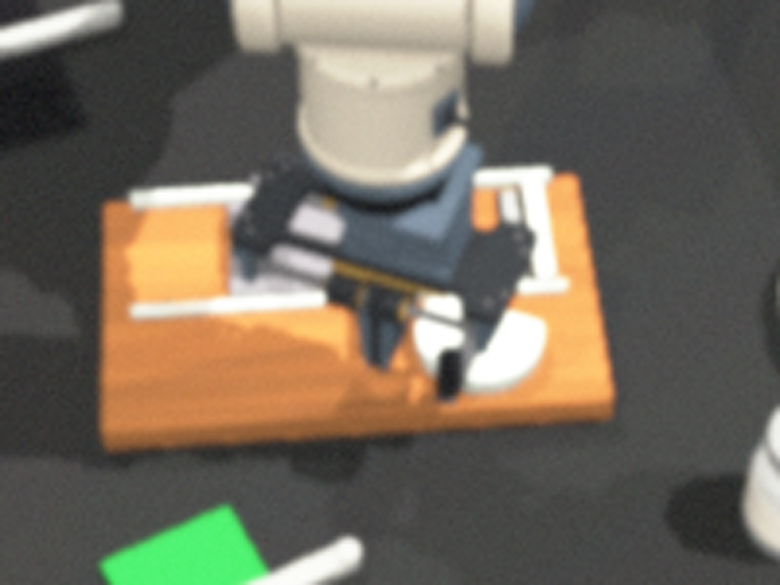

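View pics/top2.png

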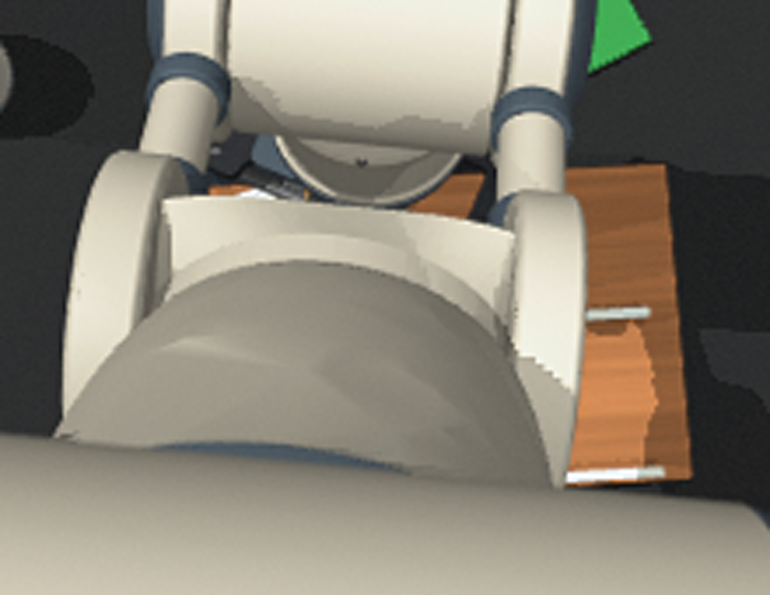

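Tips are at px (380,365) beside the knob (450,372). The pose reads slightly off target, so I'll re-read the settled state.

Run:
```python
from station import ctrl
s=ctrl.get_state();print(s)
```

```text
{'time': 3.2333, 'joints': array([-6.74872144e-02,  6.41814570e-01,  1.51961233e+00, -8.75936880e-05,
        9.82174358e-01,  1.86682312e+00]), 'qd': array([ 0.00056911, -0.04497336, -0.04062173,  0.0015256 ,  0.0105971 ,
        0.00241349]), 'joint_torque': array([-2.64860789e-02, -8.45542073e+01, -2.55678964e+01,  2.26062832e-03,
       -6.04840592e-01, -1.94847136e-02]), 'position': array([612.81628583,  18.2900658 ,  69.98887741]), 'tcp_rot': array([ 9.83531524e-01, -1.80733869e-01, -9.93600064e-04,  1.50675886e-04]), 'force': array([ 0.51067623, -0.70797796,  0.81743129]), 'ft_torque': array([0.02700119, 0.06595355, 0.0017623 ]), 'grip_width': 0.0015231409788110468}
```

Run:
```python
import numpy as np
A=np.array([578.2,84.1]);p=np.array([613.4,18.7])
for f in np.r_[-21.0,np.arange(-14,95,7),94.9-3,94.9]:
    r=np.deg2rad(f);q=A+60*np.array([np.cos(r),np.sin(r)])-22.5*np.array([-np.sin(r),np.cos(r)])
    print(f,q.round(1),(q-p).round(1));p=q
```

```text
-21.0 [626.2  41.6] [12.8 22.9]
-14.0 [631.   47.8] [4.8 6.2]
-7.0 [635.   54.5] [4.  6.7]
0.0 [638.2  61.6] [3.2 7.1]
7.0 [640.5  69.1] [2.3 7.5]
14.0 [641.9  76.8] [1.4 7.7]
21.0 [642.3  84.6] [0.4 7.8]
28.0 [641.7  92.4] [-0.5  7.8]
35.0 [640.3 100.1] [-1.5  7.7]
42.0 [637.8 107.5] [-2.4  7.4]
49.0 [634.5 114.6] [-3.3  7.1]
56.0 [630.4 121.3] [-4.1  6.6]
63.0 [625.5 127.3] [-4.9  6.1]
70.0 [619.9 132.8] [-5.6  5.4]
77.0 [613.6 137.5] [-6.2  4.7]
84.0 [606.8 141.4] [-6.8  3.9]
91.0 [599.6 144.5] [-7.2  3.1]
91.9 [598.7 144.8] [-1.   0.3]
94.9 [595.5 145.8] [-3.2  1. ]
```

jog_arm:
  moves:
    - {"gripper": -1, "x": 0.006, "y": 0.011, "z": 0, "spin": 0}
    - {"gripper": -1, "x": 0.007, "y": 0.012, "z": 0, "spin": 0}
    - {"gripper": -1, "x": 0.005, "y": 0.006, "z": 0, "spin": 7}
    - {"gripper": -1, "x": 0.004, "y": 0.007, "z": 0, "spin": 7}
    - {"gripper": -1, "x": 0.003, "y": 0.007, "z": 0, "spin": 7}

```text
time: 3.65
position: [640.2, 63.0, 72.2]
tcp_rot: [1.0, 0.005, 0.002, 0.0]
force: [-2.1, -2.1, 0.3]
grip_width: 0.008
```

```bash
python3 pic.py 3 scene
```

```text
3.65 [640.2  63.   72.2] [-2.1 -2.1  0.3]
```

View pics/scene3.png

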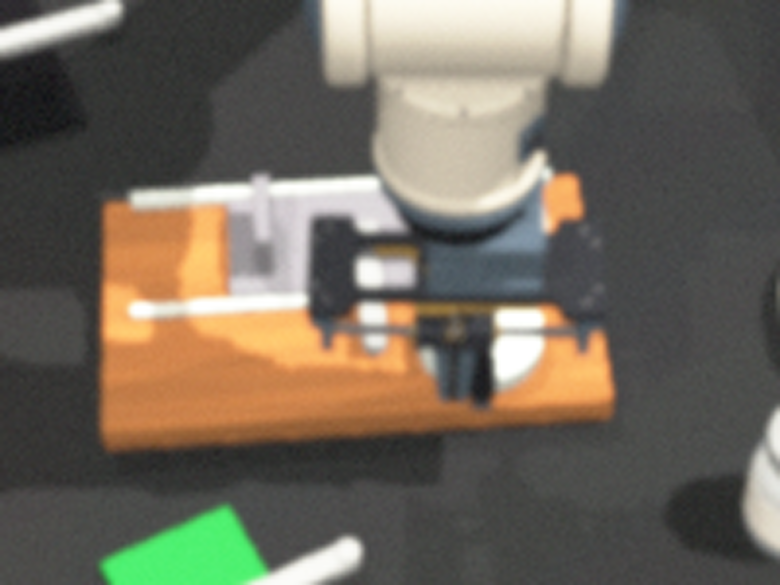

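The fingertips (460,375) are touching the knob (485,385) and pushing it round. Continuing along the arc.

jog_arm:
  moves:
    - {"gripper": -1, "x": 0.002, "y": 0.0075, "z": 0, "spin": 7}
    - {"gripper": -1, "x": 0.0015, "y": 0.0075, "z": 0, "spin": 7}
    - {"gripper": -1, "x": 0.0005, "y": 0.008, "z": 0, "spin": 7}
    - {"gripper": -1, "x": -0.0005, "y": 0.008, "z": 0, "spin": 7}
    - {"gripper": -1, "x": -0.0015, "y": 0.0075, "z": 0, "spin": 7}

```text
time: 4.12
position: [641.8, 101.2, 71.8]
tcp_rot: [0.953, 0.304, 0.001, 0.0]
force: [0.4, -2.2, -0.0]
grip_width: 0.009
```

jog_arm:
  moves:
    - {"gripper": -1, "x": -0.0025, "y": 0.0075, "z": 0, "spin": 7}
    - {"gripper": -1, "x": -0.0035, "y": 0.007, "z": 0, "spin": 7}
    - {"gripper": -1, "x": -0.004, "y": 0.0065, "z": 0, "spin": 7}
    - {"gripper": -1, "x": -0.005, "y": 0.006, "z": 0, "spin": 7}
    - {"gripper": -1, "x": -0.0055, "y": 0.0055, "z": 0, "spin": 7}

```text
time: 4.53
position: [621.3, 133.8, 71.8]
tcp_rot: [0.817, 0.576, 0.002, 0.001]
force: [2.3, -2.3, -0.3]
grip_width: 0.006
```

```bash
python3 pic.py 4 scene
```

```text
4.5333 [621.3 133.8  71.8] [ 2.3 -2.3 -0.3]
```

View pics/scene4.png

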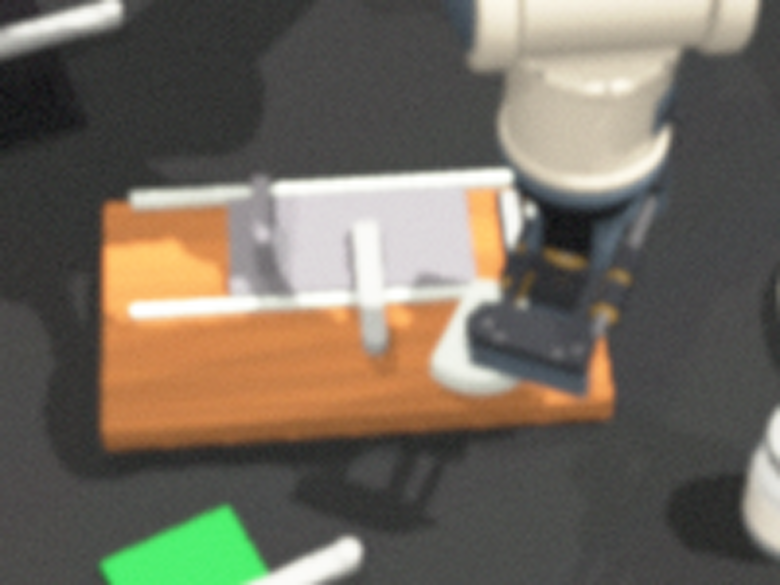

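The flat is turning towards the roller and the force is about 3 N. Finishing the arc.

jog_arm:
  moves:
    - {"gripper": -1, "x": -0.006, "y": 0.0045, "z": 0, "spin": 7}
    - {"gripper": -1, "x": -0.007, "y": 0.004, "z": 0, "spin": 7}
    - {"gripper": -1, "x": -0.007, "y": 0.003, "z": 0, "spin": 7}
    - {"gripper": -1, "x": -0.0035, "y": 0.001, "z": 0, "spin": 3}
    - {"gripper": -1, "x": 0, "y": 0, "z": 0, "spin": 0}

```text
time: 5.0
position: [597.1, 146.1, 71.5]
tcp_rot: [0.681, 0.732, 0.001, 0.001]
force: [1.2, -0.6, 1.0]
grip_width: 0.006
```

```bash
python3 pic.py 5 scene
```

```text
5.0 [597.1 146.1  71.5] [ 1.2 -0.6  1. ]
```

View pics/scene5.png

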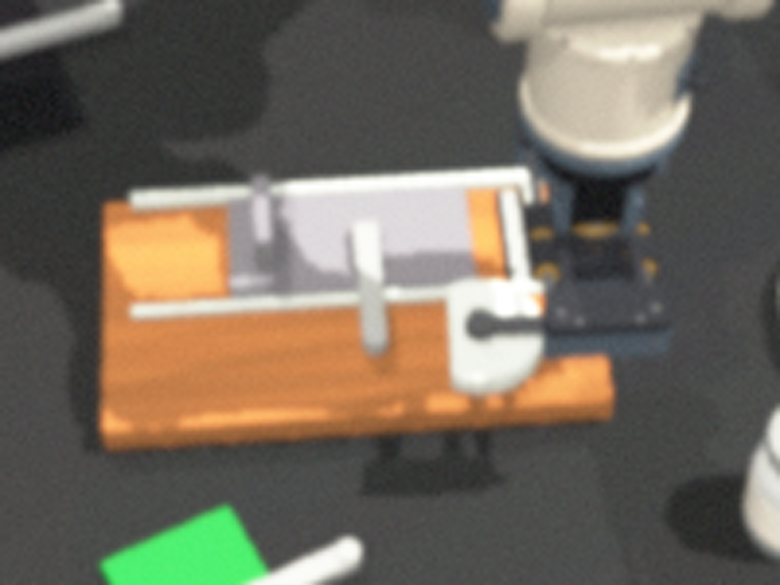

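The flat (450,340) looks squarely turned to the roller and the lever points along +x. Backing off, lifting and going behind the tab.

jog_arm:
  moves:
    - {"gripper": -1, "x": 0.012, "y": 0, "z": 0, "spin": 0}
    - {"gripper": -1, "x": 0.008, "y": 0, "z": 0.02, "spin": 0}
    - {"gripper": -1, "x": 0, "y": 0, "z": 0.035, "spin": 0}
    - {"gripper": -1, "x": 0, "y": 0, "z": 0.035, "spin": 0}
    - {"gripper": -1, "x": -0.01, "y": -0.02, "z": 0.02, "spin": 0}

```text
time: 5.47
position: [609.3, 127.5, 184.1]
tcp_rot: [0.682, 0.731, 0.002, 0.002]
force: [0.0, 0.4, 0.2]
grip_width: 0.005
```

jog_arm:
  moves:
    - {"gripper": -1, "x": -0.014, "y": -0.034, "z": 0, "spin": 0}
    - {"gripper": -1, "x": -0.014, "y": -0.034, "z": 0, "spin": 0}
    - {"gripper": -1, "x": -0.014, "y": -0.034, "z": 0, "spin": 0}
    - {"gripper": -1, "x": -0.014, "y": -0.034, "z": 0, "spin": 0}
    - {"gripper": -1, "x": -0.014, "y": -0.034, "z": 0, "spin": 0}

```text
time: 5.88
position: [536.1, -46.3, 180.7]
tcp_rot: [0.683, 0.73, 0.0, 0.001]
force: [0.5, -0.5, -0.1]
grip_width: 0.005
```

jog_arm:
  moves:
    - {"gripper": -1, "x": -0.014, "y": -0.034, "z": 0, "spin": 0}
    - {"gripper": -1, "x": -0.014, "y": -0.034, "z": 0, "spin": 0}
    - {"gripper": -1, "x": -0.006, "y": -0.006, "z": 0, "spin": 0}
    - {"gripper": -1, "x": 0, "y": 0, "z": 0, "spin": 0}
    - {"gripper": -1, "x": 0, "y": 0, "z": 0, "spin": 0}

```text
time: 6.3
position: [502.8, -118.9, 180.4]
tcp_rot: [0.683, 0.731, 0.0, 0.0]
force: [0.4, 0.0, -0.7]
grip_width: 0.003
```

```bash
python3 pic.py 6 scene top
```

```text
6.3 [ 502.8 -118.9  180.4] [ 0.4  0.  -0.7]
```

View pics/scene6.png

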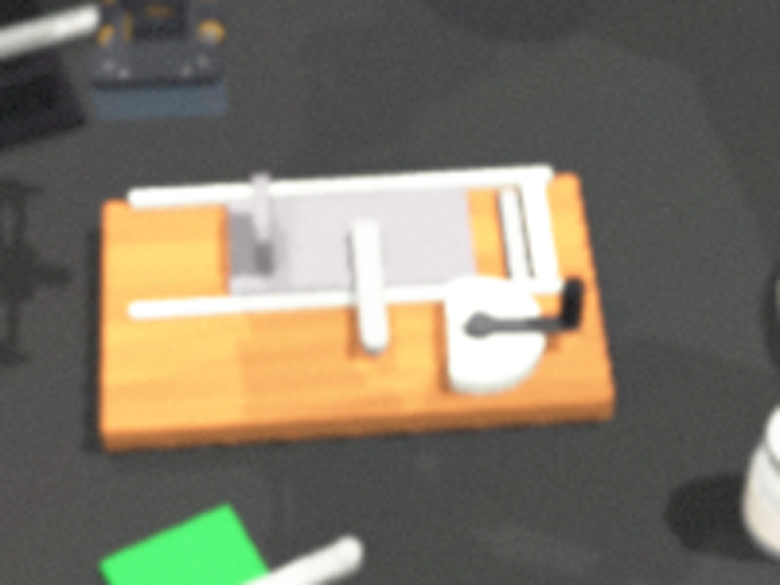

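View pics/top6.png

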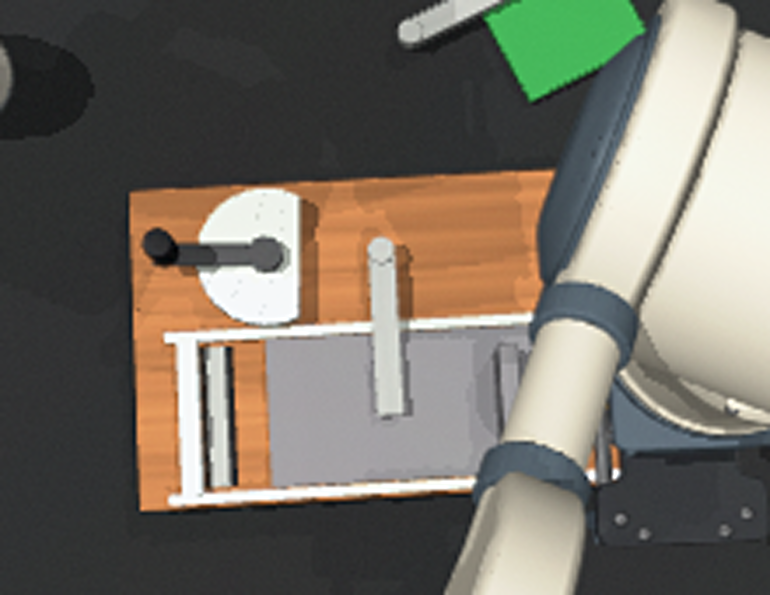

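Cam measured next: the flat (300,260) faces the roller (380,250), and the cover is unmoved.

```bash
cat > meas.py <<'E'
from h import *
from station import ctrl
a=np.deg2rad(4.92)
ux=np.array([-np.sin(a),np.cos(a)]);uy=np.array([-np.cos(a),-np.sin(a)]);o=np.array([535.7,-4.9])
p,d=ctrl.read_camera("top");cal=ctrl.calibration("top")
K=cal["intrinsics"];T=cal["camera_from_world"]
v,u=np.mgrid[180:305,225:410];z=d[v,u]
pc=np.stack([(u-K[0,2])/K[0,0]*z,-(v-K[1,2])/K[1,1]*z,-z],-1)
pw=(pc-T[:3,3])@T[:3,:3]
b=np.stack([(pw[...,:2]-o)@ux,(pw[...,:2]-o)@uy,pw[...,2]],-1).reshape(-1,3)
k=b[(b[:,2]>85)&(b[:,2]<105)&(b[:,1]<-10)&(b[:,0]>40)];m=k.mean(0);print("knob",len(k),m,"ang",np.arctan2(m[1]+50,m[0]-85))
k=b[(b[:,2]>68)&(b[:,2]<84)&(b[:,1]>0)&(b[:,1]<95)&(b[:,0]<0)];print("tab",len(k),k.mean(0) if len(k) else 0)
k=b[(b[:,2]>43)&(b[:,2]<56)&(abs(b[:,1]+20)<15)&(b[:,0]>-10)&(b[:,0]<80)];print("arm x(cover+11)",len(k),k.mean(0) if len(k) else 0)
print(ctrl.get_state()["time"])
E
python3 meas.py
```

```text
knob 62 [144.36069404 -52.04540383  95.09563826] ang -0.03444358143650005
tab 105 [-54.97045494  34.76394582  76.45482144]
arm x(cover+11) 175 [ 39.46912354 -20.81068413  48.16928665]
6.45
```

Cam at -0.03 rad, well within tolerance. Descending behind the tab.

jog_arm:
  moves:
    - {"gripper": -1, "x": -0.001, "y": 0, "z": -0.033, "spin": 0}
    - {"gripper": -1, "x": -0.001, "y": 0, "z": -0.033, "spin": 0}
    - {"gripper": -1, "x": 0, "y": 0, "z": -0.033, "spin": 0}
    - {"gripper": -1, "x": 0, "y": 0, "z": -0.028, "spin": 0}
    - {"gripper": -1, "x": 0, "y": 0, "z": 0, "spin": 0}

```text
time: 6.87
position: [498.3, -116.9, 48.8]
tcp_rot: [0.681, 0.733, -0.001, -0.003]
force: [-2.2, -0.0, -0.2]
grip_width: 0.008
```

jog_arm:
  moves:
    - {"gripper": -1, "x": -0.001, "y": 0.01, "z": 0, "spin": 0}
    - {"gripper": -1, "x": -0.001, "y": 0.01, "z": 0, "spin": 0}
    - {"gripper": -1, "x": -0.001, "y": 0.008, "z": 0, "spin": 0}
    - {"gripper": -1, "x": 0, "y": 0.006, "z": 0, "spin": 0}
    - {"gripper": -1, "x": 0, "y": 0, "z": 0, "spin": 0}

```text
time: 7.28
position: [497.9, -83.5, 54.2]
tcp_rot: [0.68, 0.733, 0.0, 0.001]
force: [0.2, 0.6, 0.3]
grip_width: 0.006
```

```bash
python3 pic.py 7 scene
```

```text
7.2833 [497.9 -83.5  54.2] [0.2 0.6 0.3]
```

View pics/scene7.png

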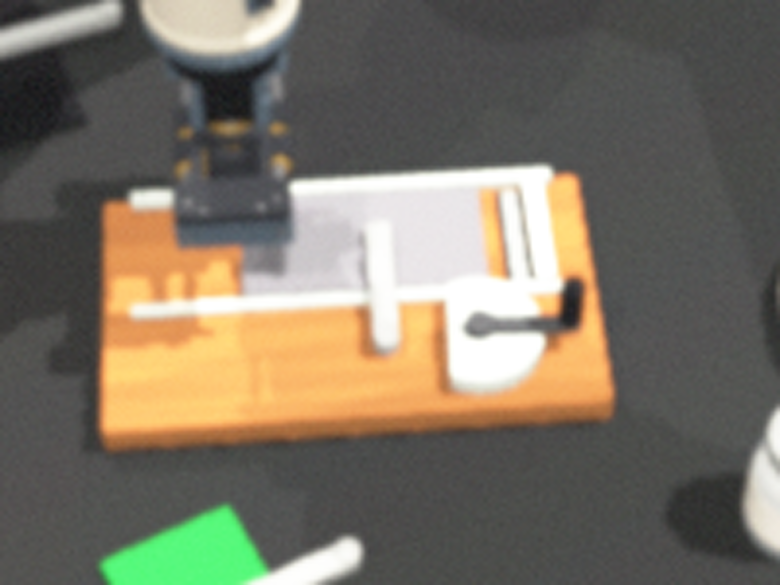

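The cover has started moving: its front edge went from 473 to 485 px. Pushing on.

jog_arm:
  moves:
    - {"gripper": -1, "x": -0.0005, "y": 0.006, "z": 0, "spin": 0}
    - {"gripper": -1, "x": -0.0005, "y": 0.006, "z": 0, "spin": 0}
    - {"gripper": -1, "x": -0.0005, "y": 0.006, "z": 0, "spin": 0}
    - {"gripper": -1, "x": -0.0005, "y": 0.005, "z": 0, "spin": 0}
    - {"gripper": -1, "x": 0, "y": 0.003, "z": 0, "spin": 0}

```text
time: 7.75
position: [495.6, -58.7, 53.3]
tcp_rot: [0.681, 0.732, 0.0, 0.0]
force: [-0.5, -4.7, 4.0]
grip_width: 0.006
```

jog_arm:
  moves:
    - {"gripper": -1, "x": 0, "y": 0.002, "z": 0, "spin": 0}
    - {"gripper": -1, "x": 0, "y": 0.002, "z": 0, "spin": 0}
    - {"gripper": -1, "x": 0, "y": 0.001, "z": 0, "spin": 0}
    - {"gripper": -1, "x": 0, "y": 0, "z": 0, "spin": 0}
    - {"gripper": -1, "x": 0, "y": 0, "z": 0, "spin": 0}

```text
time: 8.17
position: [495.5, -53.8, 52.9]
tcp_rot: [0.681, 0.732, 0.0, 0.0]
force: [1.6, -1.6, 2.1]
grip_width: 0.009
```

```bash
python3 pic.py 8 scene
```

```text
8.1667 [495.5 -53.8  52.9] [ 1.6 -1.6  2.1]
```

View pics/scene8.png

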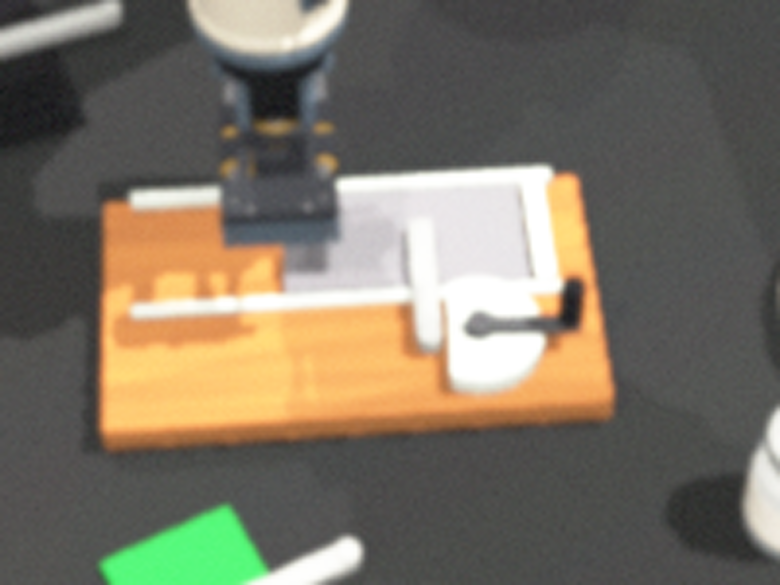

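About 5 px (around 5 mm) of gap is left before the stop (530,230). Pushing slowly until the force rises.

jog_arm:
  moves:
    - {"gripper": -1, "x": 0, "y": 0.002, "z": 0, "spin": 0}
    - {"gripper": -1, "x": -0.0005, "y": 0.002, "z": 0, "spin": 0}
    - {"gripper": -1, "x": 0, "y": 0.002, "z": 0, "spin": 0}
    - {"gripper": -1, "x": 0, "y": 0.001, "z": 0, "spin": 0}
    - {"gripper": -1, "x": 0, "y": 0, "z": 0, "spin": 0}

```text
time: 8.63
position: [496.2, -49.4, 53.4]
tcp_rot: [0.68, 0.733, -0.001, 0.002]
force: [-1.1, -34.9, 3.2]
grip_width: 0.004
```

jog_arm:
  moves:
    - {"gripper": -1, "x": 0, "y": 0.001, "z": 0, "spin": 0}
    - {"gripper": -1, "x": 0, "y": 0.001, "z": 0, "spin": 0}
    - {"gripper": -1, "x": 0, "y": 0, "z": 0, "spin": 0}

```text
time: 8.88
position: [496.2, -49.2, 53.5]
tcp_rot: [0.68, 0.733, -0.002, 0.003]
force: [-4.6, -58.5, 4.5]
grip_width: 0.005
```

The force rose to 58 N with no travel, so the cover is on a hard stop. Backing off, lifting and checking.

jog_arm:
  moves:
    - {"gripper": -1, "x": 0, "y": -0.004, "z": 0, "spin": 0}
    - {"gripper": -1, "x": 0, "y": -0.015, "z": 0, "spin": 0}
    - {"gripper": -1, "x": 0, "y": -0.015, "z": 0.01, "spin": 0}
    - {"gripper": -1, "x": 0, "y": 0, "z": 0.04, "spin": 0}
    - {"gripper": -1, "x": 0, "y": -0.01, "z": 0.04, "spin": 0}

```text
time: 9.3
position: [493.0, -87.7, 142.6]
tcp_rot: [0.681, 0.732, -0.001, -0.003]
force: [0.6, -0.4, -0.1]
grip_width: 0.005
```

jog_arm:
  moves:
    - {"gripper": -1, "x": 0, "y": -0.025, "z": 0.03, "spin": 0}
    - {"gripper": -1, "x": 0, "y": -0.03, "z": 0.02, "spin": 0}
    - {"gripper": -1, "x": 0, "y": -0.03, "z": 0, "spin": 0}
    - {"gripper": -1, "x": 0, "y": 0, "z": 0, "spin": 0}
    - {"gripper": -1, "x": 0, "y": 0, "z": 0, "spin": 0}

```text
time: 9.72
position: [494.6, -174.5, 192.8]
tcp_rot: [0.682, 0.732, 0.0, -0.0]
force: [-0.5, 0.2, -0.1]
grip_width: 0.006
```

```bash
python3 pic.py 9 scene top; python3 meas.py
```

```text
9.7167 [ 494.6 -174.5  192.8] [-0.5  0.2 -0.1]
knob 64 [144.1565324  -52.09374638  94.51484847] ang -0.0353785572215015
tab 175 [-14.37914188  44.58414231  76.79539235]
arm x(cover+11) 174 [ 63.16902943 -21.0122468   48.23450909]
9.8667
```

View pics/top9.png

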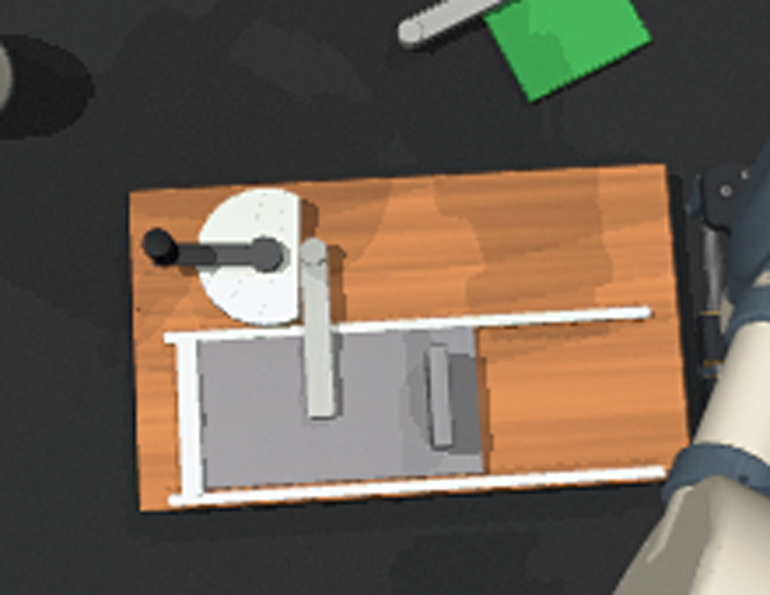

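View pics/scene9.png

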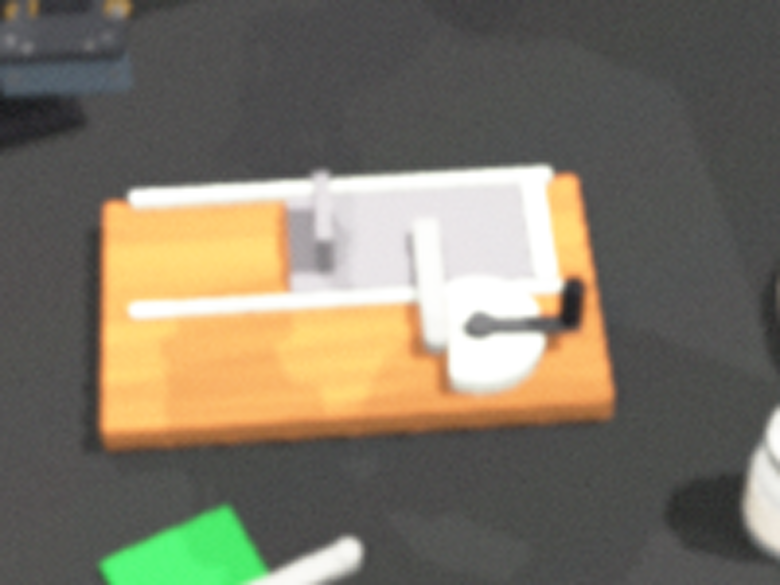

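The cover's front edge meets the stop (top px 197,415) and the blade is hidden. The tab centre is at x = -14.4 mm against -15 at home, and the cam reads -0.035 rad. The robot is clear, so I'm handing in.

```bash
python3 -c "
from station import ctrl
print(ctrl.job_done())"
```

```text
the job is handed in; nothing more can be done
None
```

The slicer is ready to put away, and I handed the job in at about 9.9 s of the 53 s allowed; no verdict is reported. With shut fingertips I pushed the cam knob round from about -2.04 rad to its low point. I checked that, then pushed the grey cover by its tab along the channel until it met the end stop, and moved the arm clear.

My last checks:
- **Cam:** it measured -0.035 rad, within the 0.3 rad limit, and did not shift while the cover was pushed.
- **Cover:** its tab centre was at -14.4 mm (-15 mm when fully home). In the images its front edge meets the stop and the blade is hidden.
- **Push force:** it rose to 58 N against the hard stop before I backed off, below the 120 N wrist limit.
- **Fruit dish, tumbler and jar:** I never went near them, but I did not measure their positions again at the end.

Two checks were not clean. One move call was refused because its rows left out fields, and I resent it. The depth reading of the roller arm picked up part of the cam, so I ignored it and relied on the tab reading and the images.

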